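# Release the damper from the ratchet clamp and run it down the rack

## Robot

A 6-joint arm with a two-finger parallel gripper is mounted at the origin on the work surface. World frame = base frame: x ahead of the robot, y to its left, z up, the work surface at z = 0. Lengths are in m, angles in rad, forces in N, time in s.
With the tool pointing down it reaches from about 0.35 to 0.775 m from the base axis. Payload 5.5 kg.
Tool frame: the origin (TCP) lies midway between the tips of the shut fingers; the grasp point (between the pads) lies 19 mm behind it (bot.pinch_z is the distance from the TCP to the grasp point, in m); z points along the fingers, y is the direction in which the jaws open and shut (so a half turn about z gives the same grasp; the last joint's range is limited). The gripper opens to 85 mm and grips with 20 to 120 N. Pads are 22 mm wide; open, the fingers measure 114 mm over their backs; the gripper's body (76 mm by 85 mm) begins 54 mm behind the grasp point. The pads swing forward as they close: fully open they stand 13 mm farther back than shut.
Start: joints at [1.099, 0.313, 0.046, 1.304, 0, 1.431], TCP at [0.187, 0.544, 0.231] pointing down, gripper open.
Joint ranges: [-2.76, 2.76], [-0.86, 1.69], [-1.03, 1.26], [-2.2, 2.34], [-1.47, 1.5], [-3.14, 3.14]. Speed limits (rad/s): [2.57, 2.57, 3.14, 3.14, 3.14, 3.14].

## Interface

Orientations are given as a unit quaternion [w, x, y, z].
In Python, from rig import bot gives the robot as it stands. Calls block until the motion is done:
- bot.reach(position, orientation): joint-space move of the TCP to a pose.
- bot.movel(position, v=0.15, rotation=None, contact_N=None): straight line of the TCP; rotation=None keeps the orientation; v is the mean speed in m/s. With contact_N (N) it stops when the force on the tool has changed by that much, and returns True; else False.
- bot.goto_joints(angles): joint-space move.
- bot.let_go() and bot.grab(newtons=None): open the fingers fully, or close them until they stop; newtons is the grip in N (None keeps the last).
- bot.wait(seconds).
- bot.solve_ik(position, orientation): joint angles nearest the present ones, or None.
- bot.get_state(): the state.
- bot.camera(name): name is "scene" or "top"; returns the picture (480x640x3 uint8, red, green, blue); there is no depth.
- bot.camera_info(name): a dict with "mtx" (3x3 intrinsics, pixels), "cam_to_world" (4x4, takes a point from camera to world coordinates). Camera axes: x right, y up, looking along -z (the intrinsics and any distortion apply to the point x, -y, -z); pixel columns grow to the right and rows downward; lengths in m; the calibration is good to about 2 mm. A picture is of the moment at which its call begins. camera_info takes no time and is no camera call.
A pose or a line that the arm cannot do raises bot.PlanningError and nothing moves.
- bot.close_job(): hands the job in, once; it reports no verdict.
The state is a dict: "t": time; "joints": joint angles; "qvel": joint speeds; "effort": joint torques, N m; "tool_pos": TCP position; "orientation": TCP orientation; "contact_force": force on the tool from outside, world axes, zero at the start; "torque": the same for the moment, N m; "finger_gap": opening from 0.0 (shut) to 1.0 (fully open).
Only numpy, scipy, OpenCV 4.12 (cv2) and the standard library are available. Lean on these libraries where they do the work, as an engineer would, in place of code of your own. Each camera call takes 0.05 s, during which the arm holds its last target.

## Task

A small blue-sprung coil-over damper is held in the ratchet clamp on the bench. Push the pawl off the ratchet wheel by its thumb tab and keep it off until the jaw has run all the way back, then lift the damper out and let go of it in the upper part of the empty lane of the sloping rack, so that it slides down to the stop by itself. Set it down without dropping it, and leave the other damper and the things lying about the bench where they are.

Things in the scene. Friction and masses are not known exactly. Their poses are not given: they have to be found in the camera images.
- clamp: Ratchet clamp, fixed: grey base plate 300 x 164 x 12 mm. Origin: centre of its underside; x from fixed to moving jaw, y to the pawl side, z up. In this frame (mm): damper axis along x at y -45, z 39, centre x -35, resting on two rods that reach y -27 and -63, z 20; fixed jaw x -144 to -111, y -70 to -20, top z 62; pawl pivot (upright) at (-2, 63), pawl at z 30 to 42; spring housing behind the jaw, top z 42.
- jaw (a joint): Travel of the moving jaw in m: 0 shut on the damper, 0.038 fully back (to the clamp's +x). A spring of about 12 N pulls it back; it is geared to the ratchet wheel, 5 teeth for the full travel. With the pawl held off it runs back slowly, 1.0 to 1.5 s in all; if the pawl is let go early the wheel catches on the next tooth.
- pawl (a joint): Angle of the pawl in rad: 0 engaged in the wheel, 0.36 fully off, at its stop. The nose clears the teeth above about 0.17. It grows as the thumb tab is pushed to the clamp's -y. A spring returns it: about 3 to 6 N at the tab.
- pawl_tab (a point): On the pawl's thumb tab, mid-thickness, 9 mm under its top edge. The tab is an upright steel plate, 16 mm along the clamp's x, 6 mm thick along y, from z 40 to 82 mm, 65 mm from the pivot on its -x side: at the clamp's (-67, 63) when engaged. Push its outer (+y) face to -y, 16 to 22 mm. Outside it the bench is clear for some 30 mm before the tape roll.
- jaw_face (a point): Middle of the moving jaw's front face, on the damper's axis (clamp x 41 mm when shut, y -45, z 39). The jaw is 30 mm long and 44 wide behind it; its lip, top at z 62 mm, reaches 15 mm forward over the damper's end.
- wheel_top (a point): On the ratchet wheel's upright axis, at the top of its square drive, z 60 mm; at the clamp's (50, 22). The steel wheel is 72 mm across with 10 saw teeth, at z 30 to 42 mm.
- damper: The coil-over damper to be released: blue coil spring 45 mm across between aluminium perches 47 mm across, 94 mm long together, an eye 24 mm across at each end, 150 mm over all, 0.3 to 0.65 kg. Origin at its centre, x along its axis. The two ends are alike; grip it across the spring.
- rack: Sloping rack, fixed: two lanes, each of two polished rods 10 mm thick, 28 mm apart, sloping down at 30 degrees (0.524 rad) to the rack's -x, to a stop plate 50 mm high. Origin at bench level under the middle; x uphill (level), y across, z up. Empty lane at y +48 mm, the other at y -48 holds a damper. Rod axes run from x -115, z 34 to x 101, z 159 mm; feet and crossbars are below them.
- lane_rest (a point): Where the damper's centre lies when it rests on the rods of the empty lane, its eye against the stop, its axis along the slope. At (-62, 48, 93) mm in the rack frame.
- lane_top (a point): Point 80 mm up the slope from lane_rest: the damper's centre when it lies on the rods in the upper part of the empty lane. At (7, 48, 133) mm in the rack frame.
- damper_done: The other, finished damper of the same kind, at the stop of the rack's other lane, 96 mm beside the empty one. Leave it.
- tape_roll: Roll of green tape lying flat near the clamp's pawl side, 84 mm across, 24 mm high. Origin: centre of its underside. Leave it.
- socket: Wrench socket standing on the clamp's base plate beyond the wheel, 26 mm across, 36 mm high. Origin: centre of its underside. Leave it.
- big_nut: Round steel collar, 40 mm across, 18 mm high, lying between clamp and rack. Origin: centre of its underside. Leave it.
- spray_tall: Yellow spray can, 64 mm across, 210 mm high, standing at the back of the bench. Origin: centre of its underside. Leave it.
- spray_short: Spray can, 54 mm across, 120 mm high, standing close to the clamp, on the side away from the pawl, beyond the moving jaw. Origin: centre of its underside. Leave it.
- wrench: Open-ended wrench lying on the left of the bench. Leave it.
- mallet: Mallet lying on the right at the back of the bench. Leave it.
Things that resemble listed ones, but are neither listed nor needed, are in the scene too. Leave any pink or red look-alike of the damper alone.

How it is judged:
On the way, in this order (a step that is already met when the one before it is completed fails the run):
1. the pawl is held off the wheel until the jaw is fully back (value of joint jaw above 0.036 m), for 0.2 s.
2. the damper is lifted clear of the clamp (z of damper in the frame of clamp above 0.085 m), for 0.1 s.
3. the damper is let go on the rods of the empty lane, at least 35 mm up the slope from its resting place (contact force between the fingers and damper below 0.05 N and contact force between damper and rack above 0.3 N and x of damper in the frame of rack between -0.0321 and 0.09 m and y of damper in the frame of rack between 0.036 and 0.06 m).
At the end, for the whole second after the job is handed in: The damper is at rest on the rods of the empty lane, its centre within 10 mm of lane_rest and its axis along the slope within 0.12 rad; the jaw is back (beyond 34 mm); the other damper is within 20 mm and every bystander within 30 mm of where it began (distance between damper and lane_rest below 0.01 m and angle between the x axis of damper and the x axis of damper_done, either way round below 0.12 rad and linear speed of damper below 0.02 m/s and value of joint jaw above 0.034 m and distance of damper_done from where it was at the start of the episode below 0.02 m and distance of each of tape_roll, socket, big_nut, spray_tall, spray_short, wrench, mallet from where it was at the start of the episode below 0.03 m); the robot touches nothing.
It fails at once if the other damper is shifted by more than 20 mm (distance of damper_done from where it was at the start of the episode above 0.02 m).
It fails at once if a bystander is shifted by more than 30 mm or knocked over (distance of any of tape_roll, socket, big_nut, spray_tall, spray_short, wrench, mallet from where it was at the start of the episode above 0.03 m or angle between any of tape_roll, socket, big_nut, spray_tall, spray_short's own z axis and vertical above 0.5 rad).
It fails at once if the damper is dropped or thrown (faster than 1.2 m/s while not held) (linear speed of damper above 1.2 m/s and contact force between the fingers and damper below 0.05 N).
It also fails if it takes over 58 s, if anything falls off the work surface, if the arm or the gripper's body presses on something with over 40 N, if the wrist force passes 120 N, or if a joint passes its speed limit or range.

## Working session

There is one attempt and no reset: what is moved stays moved. The work goes in short steps, each a Python script; the robot and the scene stay as the last script left them, time stands still between calls to the robot, and variables do not carry over. Pictures are saved under pics/ and viewed, and the job is handed in when it is done.

```bash
mkdir -p pics; ls
python3 - <<'E'
from rig import bot
import cv2
for n in("scene","top"):
    im=bot.camera(n); cv2.imwrite(f"pics/{n}0.png",im[:,:,::-1])
    i=bot.camera_info(n); print(n,{k:(v.tolist() if hasattr(v,'tolist') else v) for k,v in i.items()})
print(bot.get_state(), bot.pinch_z)
E
```

```text
pics
scene {'mtx': [[531.4636138368248, 0.0, 326.1602920629373], [0.0, 531.4636138368248, 234.27323934627827], [0.0, 0.0, 1.0]], 'cam_to_world': [[-0.8873875504047816, -0.3307472242961011, 0.32116912835300027, 1.0217616468277257], [0.4609288637056576, -0.6506649443320398, 0.6034730423311342, 0.8712847957927238], [0.009376459332428482, 0.6835505861586313, 0.7298429133536743, 1.0898423309842886], [0.0, 0.0, 0.0, 1.0]]}
top {'mtx': [[602.035665486888, 0.0, 324.28641966329377], [0.0, 602.035665486888, 236.79087754375422], [0.0, 0.0, 1.0]], 'cam_to_world': [[-0.004556194111944468, 0.9805856344074498, -0.19603840105691892, 0.2575229781380059], [-0.9999895438998874, -0.004391055468032843, 0.0012769975613639867, 0.07642575612119791], [0.0003913899709414561, 0.19604216950854159, 0.9805953878069561, 1.6824801749254052], [0.0, 0.0, 0.0, 1.0]]}
{'t': 0.1, 'joints': array([ 1.09941283e+00,  3.13952141e-01,  4.51056722e-02,  1.30361468e+00,
       -1.55383061e-05,  1.43120361e+00]), 'qvel': array([-0.00081542, -0.0019118 ,  0.00185866,  0.00071297, -0.0006765 ,
       -0.00061405]), 'effort': array([ 2.83096204e-03, -4.81723487e+01,  2.99245334e+01,  1.27376779e-02,
       -1.24047460e-04,  1.38458887e-06]), 'tool_pos': array([0.18709918, 0.54322646, 0.23048813]), 'orientation': array([-2.42944807e-04,  1.65135434e-01,  9.86270549e-01, -7.96205270e-04]), 'contact_force': array([-0.09992445,  0.04678831,  0.10162761]), 'torque': array([0.02477553, 0.06393614, 0.01709499]), 'finger_gap': 0.9994808990608591} 0.0187
```

View pics/scene0.png

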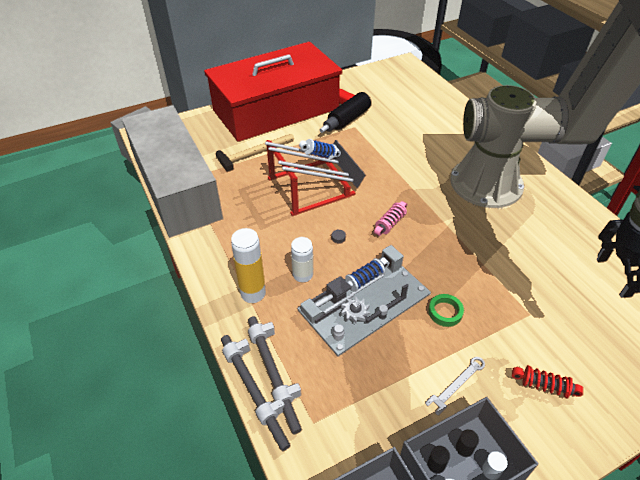

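View pics/top0.png

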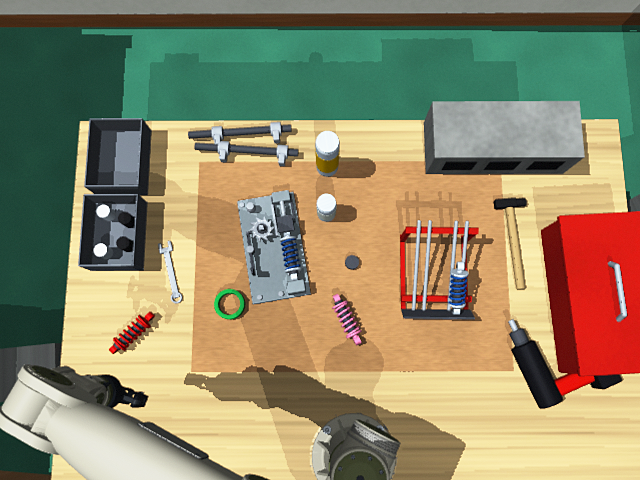

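The top view looks down with up = +x and left = +y. The clamp is around (275,248), its fixed jaw toward the robot. The rack is around (440,270), with the empty left lane at columns 415–428 and the stop at row 312. Next I'll zoom in on both.

Run:
```python
import cv2
im=cv2.imread("pics/top0.png")
a=cv2.resize(im[180:312,205:325],None,fx=4.5,fy=4.5,interpolation=cv2.INTER_CUBIC); cv2.imwrite("pics/top_clamp.png",a)
a=cv2.resize(im[210:330,390:490],None,fx=5,fy=5,interpolation=cv2.INTER_CUBIC); cv2.imwrite("pics/top_rack.png",a)
im=cv2.imread("pics/scene0.png")
a=cv2.resize(im[235:360,290:470],None,fx=4.4,fy=4.4,interpolation=cv2.INTER_CUBIC); cv2.imwrite("pics/sc_clamp.png",a)
a=cv2.resize(im[125:225,255:375],None,fx=6,fy=6,interpolation=cv2.INTER_CUBIC); cv2.imwrite("pics/sc_rack.png",a)
```

```text
(no output)
```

View pics/top_clamp.png

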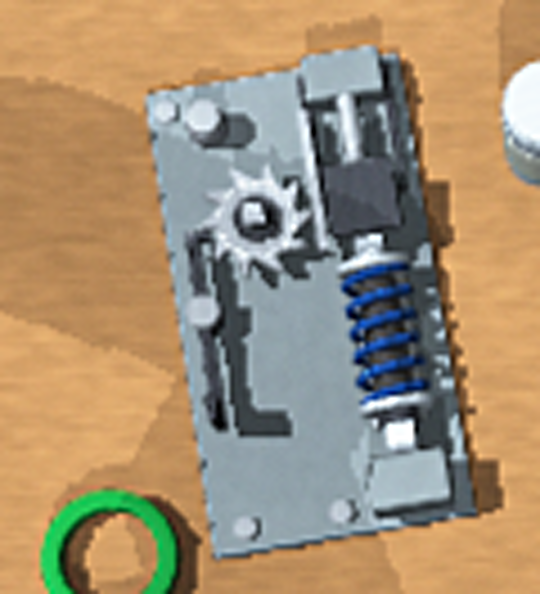

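View pics/top_rack.png

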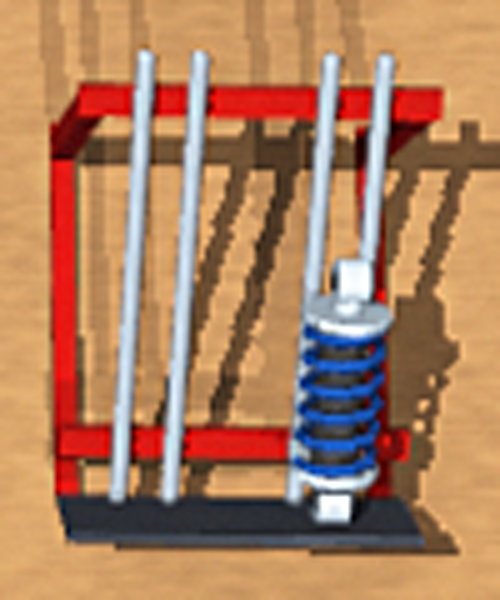

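View pics/sc_clamp.png

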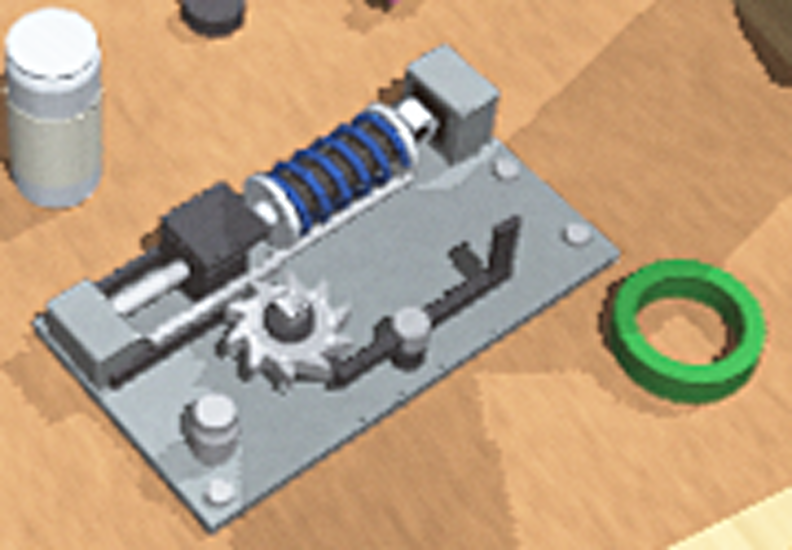

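View pics/sc_rack.png

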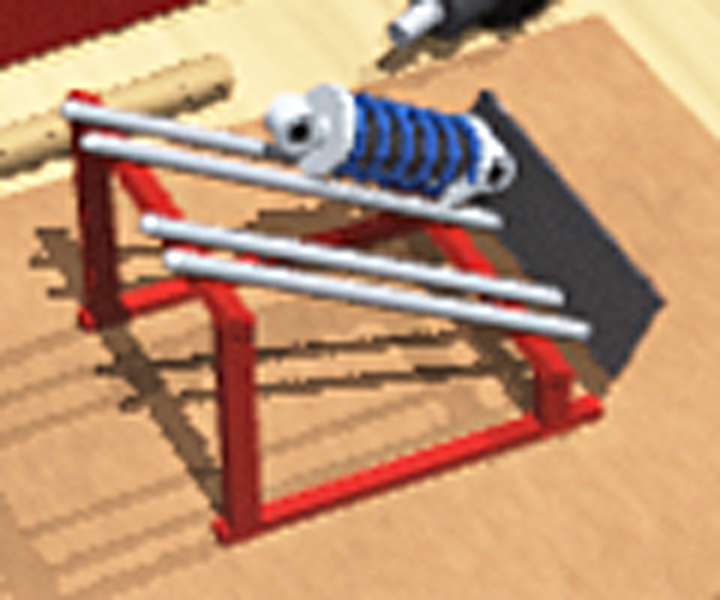

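```bash
cat > geo.py <<'E'
import numpy as np, cv2, json
from scipy.optimize import least_squares
from rig import bot
def ray(cam,px):
    i=bot.camera_info(cam);K=np.array(i["mtx"]);T=np.array(i["cam_to_world"])
    d=np.linalg.inv(K)@[px[0],px[1],1.]; d=np.array([d[0],-d[1],-d[2]])
    return T[:3,3],T[:3,:3]@d
def onz(cam,px,z):
    o,d=ray(cam,px); return o+d*(z-o[2])/d[2]
def proj(cam,P):
    i=bot.camera_info(cam);K=np.array(i["mtx"]);T=np.array(i["cam_to_world"])
    c=T[:3,:3].T@(np.asarray(P,float)-T[:3,3]); q=K@[c[0],-c[1],-c[2]]; return q[:2]/q[2]
def toW(p,L):  # p=(x,y,yaw), L m
    c,s=np.cos(p[2]),np.sin(p[2]); L=np.asarray(L,float)
    return np.array([p[0]+c*L[0]-s*L[1],p[1]+s*L[0]+c*L[1],L[2]])
def fit(obs):
    W=np.array([onz(c,px,L[2]/1000) for c,px,L in obs]); Ls=np.array([L for _,_,L in obs])/1000
    def res(p): return np.concatenate([(toW(p,l)-w)[:2] for l,w in zip(Ls,W)])
    r=least_squares(res,[W[:,0].mean(),W[:,1].mean(),0],loss='soft_l1',f_scale=.003)
    R=res(r.x).reshape(-1,2)
    for (c,px,L),e in zip(obs,R): print(c,L,(e*1000).round(1))
    print("pose",r.x.round(4)); return r.x
E
cat > f1.py <<'E'
from geo import *
t=lambda u,v,f,ox,oy:((u+.5)/f-.5+ox,(v+.5)/f-.5+oy)
tc=lambda u,v:t(u,v,4.5,205,180); tr=lambda u,v:t(u,v,5,390,210)
sc=lambda u,v:t(u,v,4.4,290,235); sr=lambda u,v:t(u,v,6,255,125)
C=[("top",tc(150,92),(150,82,12)),("top",tc(215,554),(-150,82,12)),("top",tc(473,512),(-150,-82,12)),("top",tc(252,212),(50,22,60)),
("scene",sc(40,320),(150,-82,12)),("scene",sc(212,522),(150,82,12)),("scene",sc(618,256),(-150,82,12)),("scene",sc(292,303),(50,22,60)),
("scene",sc(515,222),(-75,63,82)),("top",tc(372,478),(-111,-20,62)),("top",tc(453,477),(-111,-70,62)),("scene",sc(497,93),(-144,-20,62))]
cl=fit(C)
R=[("top",tr(146,55),(101,62,159)),("top",tr(200,57),(101,34,159)),("top",tr(331,59),(101,-34,159)),("top",tr(385,59),(101,-62,159)),
("top",tr(118,500),(-115,62,34)),("top",tr(171,500),(-115,34,34)),("top",tr(293,502),(-115,-34,34)),
("scene",sr(72,110),(101,-62,159)),("scene",sr(90,143),(101,-34,159)),("scene",sr(148,222),(101,34,159)),("scene",sr(175,258),(101,62,159)),
("scene",sr(560,297),(-115,34,34)),("scene",sr(588,328),(-115,62,34))]
ra=fit(R)
json.dump({"cl":list(cl),"ra":list(ra)},open("pose.json","w"))
for n,p,L in [("damper",cl,(-.035,-.045,.039)),("tab",cl,(-.067,.063,.073)),("lane_top",ra,(.007,.048,.133)),("lane_rest",ra,(-.062,.048,.093))]:
    w=toW(p,L);print(n,w.round(4),proj("top",w).round(1),proj("scene",w).round(1))
# tape, socket etc
im=cv2.imread("pics/top0.png");hsv=cv2.cvtColor(im,cv2.COLOR_BGR2HSV)
m=cv2.inRange(hsv,(50,120,60),(75,255,255));m[:280]=0;m[330:]=0;m[:,:205]=0;m[:,255:]=0
ys,xs=np.where(m>0);c=((xs.min()+xs.max())/2,(ys.min()+ys.max())/2);w=onz("top",c,.024);print("tape",w, "in clamp:",)
d=w[:2]-cl[:2];k,s=np.cos(cl[2]),np.sin(cl[2]);print((k*d[0]+s*d[1],-s*d[0]+k*d[1]), (xs.max()-xs.min()+1)*np.linalg.norm(onz("top",(1,0),.02)-onz("top",(0,0),.02)))
for nm,mk in (("top",None),("scene",None)):
    im=cv2.imread(f"pics/{nm}0.png");hsv=cv2.cvtColor(im,cv2.COLOR_BGR2HSV)
    m=cv2.inRange(hsv,(105,130,50),(125,255,255));n,l,st,ce=cv2.connectedComponentsWithStats(cv2.dilate(m,np.ones((5,5))))
    print(nm,[(st[i,4],ce[i].round(1)) for i in range(1,n) if st[i,4]>150])
E
python3 f1.py
```

```text
top (150, 82, 12) [-0.5  3.5]
top (-150, 82, 12) [-2.9  2.2]
top (-150, -82, 12) [-1.7 -1. ]
top (50, 22, 60) [-0.7 -0.5]
scene (150, -82, 12) [ 4.6 -5.3]
scene (150, 82, 12) [3.1 0. ]
scene (-150, 82, 12) [-3.6 -2.3]
scene (50, 22, 60) [ 1.2 -1.7]
scene (-75, 63, 82) [-3.1 -3. ]
top (-111, -20, 62) [11.3  7. ]
top (-111, -70, 62) [19.   6.3]
scene (-144, -20, 62) [-4.3 -0.1]
pose [0.5645 0.2195 0.1617]
top (101, 62, 159) [-2.9  0.6]
top (101, 34, 159) [-2.1  0.6]
top (101, -34, 159) [-1.6  0.5]
top (101, -62, 159) [-1.9  0.5]
top (-115, 62, 34) [ 1.4 -0.3]
top (-115, 34, 34) [1.2 0.6]
top (-115, -34, 34) [ 1.6 -0.9]
scene (101, -62, 159) [ 0.2 -1.7]
scene (101, -34, 159) [-1.8 -0.9]
scene (101, 34, 159) [-0.3  1.4]
scene (101, 62, 159) [0.5 0.4]
scene (-115, 34, 34) [ 2.4 -0.8]
scene (-115, 62, 34) [ 3.7 -0.1]
pose [ 0.4991 -0.231  -0.0133]
damper [0.5372 0.1695 0.039 ] [290.  254.3] [364.3 274.3]
tab [0.4883 0.2709 0.073 ] [251.5 270.2] [404.1 287.6]
lane_top [ 0.5068 -0.1831  0.133 ] [423.2 259.1] [312.7 162.6]
lane_rest [ 0.4378 -0.1822  0.093 ] [421.4 287.3] [334.1 166.7]
tape [0.40330236 0.33835979 0.024     ] in clamp:
(np.float64(-0.13999210137588589), np.float64(0.1432227032921356)) 0.09164958564710014
top [(np.int32(629), array([289.6, 253.3])), (np.int32(666), array([457.3, 290.1]))]
scene [(np.int32(448), array([322.8, 149.1])), (np.int32(673), array([366.7, 272.8]))]
```

```bash
sed -i 's/,("top",tc(372,478),(-111,-20,62)),("top",tc(453,477),(-111,-70,62))//' f1.py; python3 f1.py | grep -v "^scene (\|^top ("
cat > h.py <<'E'
from geo import *
P=json.load(open("pose.json")); CL=P["cl"]; RA=P["ra"]
from scipy.spatial.transform import Rotation as R
def qdown(yaw): return [0,-np.sin(yaw/2),np.cos(yaw/2),0]
def cw(x,y,z): return toW(CL,(x/1000,y/1000,z/1000))
def rw(x,y,z): return toW(RA,(x/1000,y/1000,z/1000))
def shot(n,name,box=None,f=1):
    im=bot.camera(n)[:,:,::-1]
    if box: im=im[box[1]:box[3],box[0]:box[2]]
    cv2.imwrite(f"pics/{name}.png",cv2.resize(im,None,fx=f,fy=f,interpolation=cv2.INTER_CUBIC))
def st():
    s=bot.get_state(); print("t",round(s["t"],2),"tcp",s["tool_pos"].round(4),"F",s["contact_force"].round(1),"gap",round(s["finger_gap"],3)); return s
E
python3 - <<'E'
from h import *
q=qdown(CL[2])
bot.grab(20)
bot.reach(cw(-67,97,150),q); st()
bot.movel(cw(-67,97,60),v=.15); st()
shot("scene","sc1",(290,195,490,345),4); shot("top","top1",(205,180,325,312),4.5)
E
```

```text
pose [0.5656 0.2204 0.1629]
pose [ 0.4991 -0.231  -0.0133]
damper [0.5384 0.1703 0.039 ] [289.7 253.8] [364.1 274.7]
tab [0.4893 0.2717 0.073 ] [251.2 269.8] [403.9 288. ]
lane_top [ 0.5068 -0.1831  0.133 ] [423.2 259.1] [312.7 162.6]
lane_rest [ 0.4378 -0.1822  0.093 ] [421.4 287.3] [334.1 166.7]
tape [0.40330236 0.33835979 0.024     ] in clamp:
(np.float64(-0.1410679707634147), np.float64(0.1427083006940548)) 0.09164958564710014
top [(np.int32(629), array([289.6, 253.3])), (np.int32(666), array([457.3, 290.1]))]
scene [(np.int32(448), array([322.8, 149.1])), (np.int32(673), array([366.7, 272.8]))]
t 2.32 tcp [0.4835 0.3059 0.1503] F [-0.3  0.5 -0.1] gap 0.002
t 3.07 tcp [0.4841 0.3059 0.0607] F [-0.6  0.2  0.4] gap -0.0
```

View pics/sc1.png

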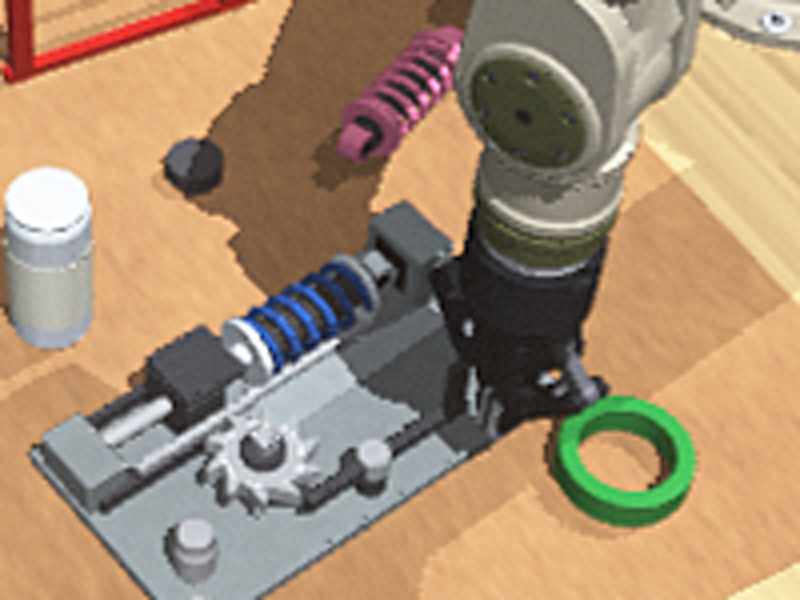

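View pics/top1.png

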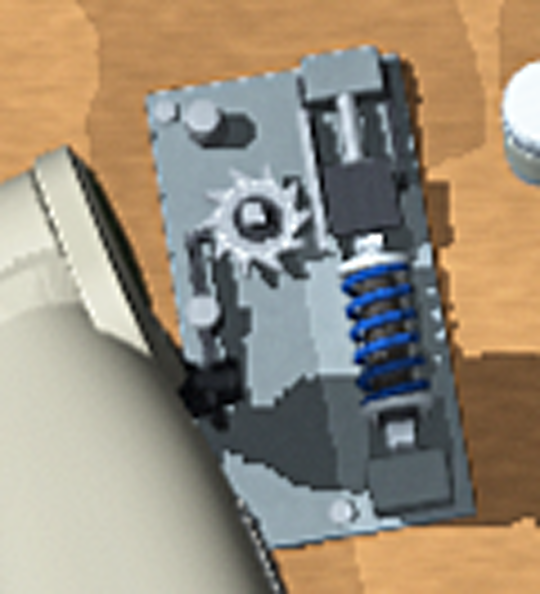

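The scene view shows the shut fingers at about (500,400), outside the tab and clear of the tape, with the pawl still engaged. I'll raise the tool slightly and push.

Run:
```python
from h import *
bot.movel(cw(-67,97,66),v=.1)
s=st()
r=bot.movel(cw(-67,68,66),v=.03,contact_N=2.0); s=st(); print(r)
def inC(p):
    d=p[:2]-np.array(CL[:2]);k,q=np.cos(CL[2]),np.sin(CL[2]);return np.array([k*d[0]+q*d[1],-q*d[0]+k*d[1],p[2]])*1000
c=inC(s["tool_pos"]);print(c)
if r:
    bot.movel(cw(-67,c[1]-18,66),v=.05); s=st(); print(inC(s["tool_pos"]))
    bot.wait(1.3); st(); shot("scene","sc2",(290,195,490,345),4); shot("top","top2",(205,180,325,312),4.5)
```

```text
t 3.42 tcp [0.4847 0.3057 0.0674] F [0.3 0.6 1. ] gap 0.002
t 4.08 tcp [0.4867 0.286  0.0656] F [-0.6 -0.  -0. ] gap -0.0
True
[-67.28837259  77.5203987   65.61706422]
t 4.6 tcp [0.49   0.2692 0.0659] F [ 0.9  6.5 -1.6] gap 0.001
[-66.71878961  60.44670107  65.87930445]
t 5.9 tcp [0.4899 0.2695 0.0659] F [ 0.9  5.9 -1.7] gap -0.001
```

View pics/sc2.png

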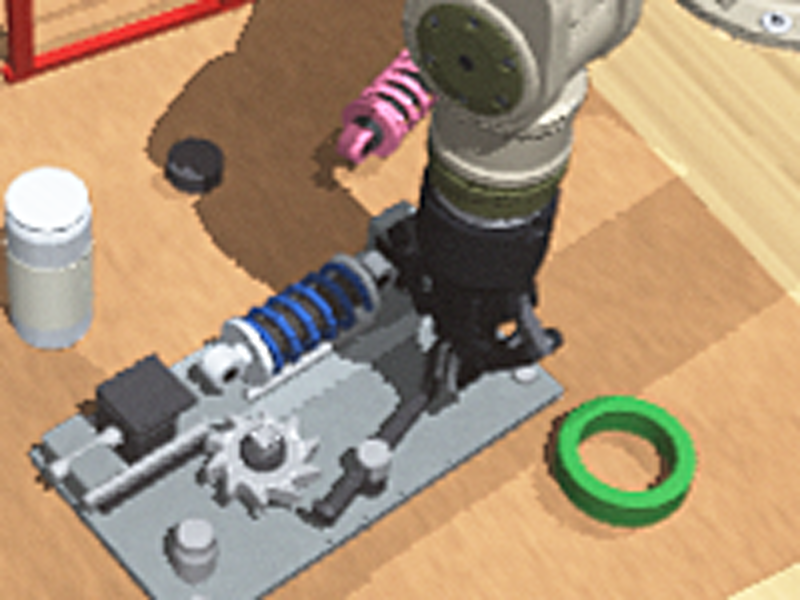

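View pics/top2.png

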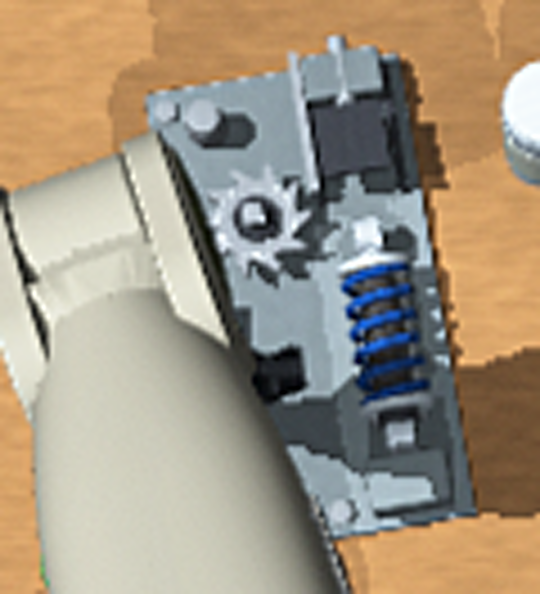

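The jaw's dark block has moved back against the housing in both views (top crop (350,140), previously (360,195)), and the damper still lies on its rods. I'll hold 0.8 s more, check for any further jaw motion, then retreat and straddle the damper.

Run:
```python
from h import *
bot.wait(.7)
a=bot.camera("top")[:,:,::-1]; 
b=cv2.resize(a[180:312,205:325],None,fx=4.5,fy=4.5,interpolation=cv2.INTER_CUBIC).astype(int)-cv2.imread("pics/top2.png")
print("diff jaw region",abs(b[90:210,290:420]).max())
# jaw travel seen: dark block centroid before / after
def cen(im):
    m=cv2.inRange(cv2.cvtColor(im,cv2.COLOR_BGR2HSV),(110,0,40),(150,90,75)); m[:195]=0;m[235:]=0;m[:,:270]=0;m[:,:][:,300:]=0
    n,l,s,c=cv2.connectedComponentsWithStats(m); k=1+s[1:,4].argmax(); return c[k],s[k]
for im in (cv2.imread("pics/top0.png"),a):
    c,s=cen(im); print(c,s,onz("top",c,.062).round(4))
```

```text
diff jaw region 6
[287.83333333 230.33333333] [286 230   5   2   6] [0.6    0.1745 0.062 ]
[290.5  201.75] [289 201   4   2   4] [0.6811 0.1677 0.062 ]
```

Run:
```python
from h import *
a=cv2.imread("pics/top0.png"); b=bot.camera("top")[:,:,::-1]
# grey profile along jaw axis at jaw top (z .062), y -38 clamp
for nm,im in(("before",a),("after",b)):
    g=cv2.GaussianBlur(cv2.cvtColor(im,cv2.COLOR_BGR2GRAY),(3,3),0).astype(np.float32)
    xs=np.arange(10,150,3); px=np.array([proj("top",cw(x,-38,62)) for x in xs],np.float32)
    print(nm,[(int(x),int(v)) for x,v in zip(xs,cv2.remap(g,px[:,0].copy(),px[:,1].copy(),1).ravel())])
```

```text
before [(10, 209), (13, 163), (16, 147), (19, 143), (22, 112), (25, 71), (28, 62), (31, 70), (34, 72), (37, 71), (40, 71), (43, 71), (46, 72), (49, 76), (52, 81), (55, 84), (58, 84), (61, 84), (64, 83), (67, 92), (70, 112), (73, 128), (76, 133), (79, 136), (82, 140), (85, 142), (88, 143), (91, 152), (94, 165), (97, 173), (100, 165), (103, 132), (106, 102), (109, 97), (112, 119), (115, 155), (118, 176), (121, 178), (124, 177), (127, 176), (130, 176), (133, 176), (136, 176), (139, 165), (142, 150), (145, 149), (148, 153)]
after [(10, 216), (13, 177), (16, 173), (19, 188), (22, 196), (25, 197), (28, 194), (31, 186), (34, 171), (37, 158), (40, 154), (43, 155), (46, 154), (49, 150), (52, 145), (55, 134), (58, 118), (61, 90), (64, 64), (67, 67), (70, 73), (73, 72), (76, 72), (79, 72), (82, 72), (85, 71), (88, 71), (91, 71), (94, 71), (97, 71), (100, 70), (103, 71), (106, 75), (109, 80), (112, 98), (115, 132), (118, 152), (121, 153), (124, 152), (127, 150), (130, 151), (133, 151), (136, 150), (139, 148), (142, 151), (145, 159), (148, 159)]
```

Profile along the jaw axis: the lip edge went from about 24 to 61 mm, so the travel is about 38 mm and the jaw is fully back. I'll retreat, open, descend over the damper and check IK for the placing pose.

```bash
cat >> h.py <<'E'
def qplace():
    c,s=np.cos(np.pi/6),np.sin(np.pi/6)
    M=np.array([[-c,0,s],[0,1,0],[-s,0,-c]]); M=R.from_euler('z',RA[2]).as_matrix()@M
    return R.from_matrix(M).as_quat(scalar_first=True)
def ptool(up,h,beyond=22): # damper centre 'up' mm up-slope of lane_rest, h mm above rods contact; TCP position
    u=np.array([np.cos(np.pi/6),0,.5]); n=np.array([-.5,0,np.cos(np.pi/6)])
    p=np.array([-62,48,93])+up*u+(h-beyond)*n
    return rw(*p)
E
python3 - <<'E'
from h import *
q=qdown(CL[2])
bot.movel(cw(-67,92,66),v=.1)
bot.movel(cw(-67,92,150),v=.25)
bot.let_go()
bot.reach(cw(-35,-45,150),q); st()
for p,qq in ((cw(-35,-45,17),q),(ptool(75,90),qplace()),(ptool(75,0),qplace())):
    j=bot.solve_ik(p,qq); print(p.round(3), None if j is None else np.round(j,2))
shot("scene","sc3"); shot("top","top3",(205,180,325,312),4.5)
E
```

```text
t 9.16 tcp [0.5386 0.1697 0.15  ] F [ 0.  -0.6 -0.4] gap 0.999
[0.538 0.17  0.017] [ 0.16  0.45 -0.31  0.81  0.    0.  ]
[ 0.469 -0.183  0.189] [-0.74 -0.15 -0.7   0.61  0.34 -0.65]
[ 0.514 -0.183  0.111] [-0.66  0.02 -0.77  0.35  0.31 -0.58]
```

View pics/sc3.png

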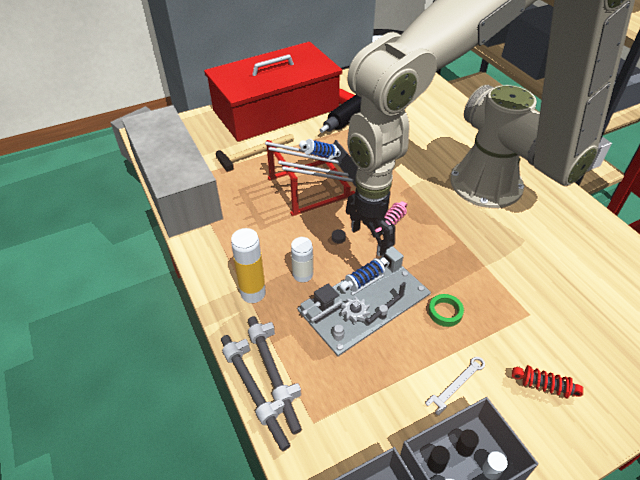

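The scene shows the open fingers at about (360,210) and (388,240), straddling the damper at (366,273), with the jaw back. I'll descend with contact guarding, grip and lift slightly.

Run:
```python
from h import *
bot.movel(cw(-35,-45,60),v=.15)
r=bot.movel(cw(-35,-45,17),v=.06,contact_N=5); print(r); st()
if not r:
    bot.grab(50); s=st()
    shot("scene","sc4",(290,195,490,345),4); shot("top","top4",(205,180,325,312),4.5)
```

```text
False
t 10.88 tcp [0.5386 0.1703 0.0171] F [-0.1 -0.5 -0.2] gap 1.004
t 11.33 tcp [0.5391 0.1693 0.0178] F [-1.1 -5.1  5.6] gap 0.511
```

View pics/sc4.png

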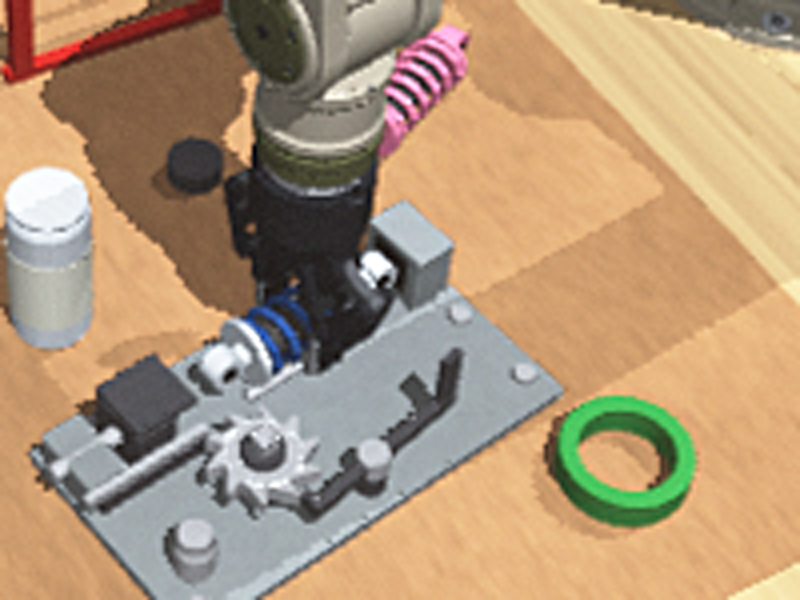

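View pics/top4.png

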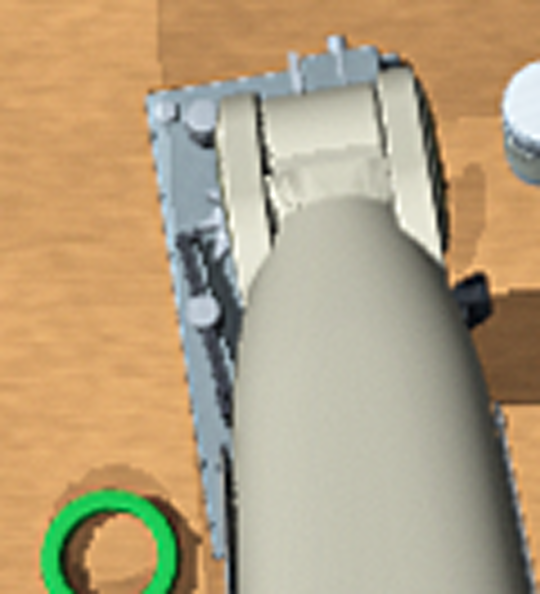

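The grip closed at about 43 mm on the spring, with the jaw still back in the scene view. I'll lift and carry it to above the lane.

Run:
```python
from h import *
bot.movel(cw(-35,-45,110),v=.1); st()
bot.wait(.15)
bot.movel(cw(-35,-45,220),v=.2); s=st()
bot.reach(ptool(75,90),qplace()); st()
shot("scene","sc5",(230,75,400,215),4.5); shot("top","top5",(380,190,500,320),4.5)
```

```text
t 12.52 tcp [0.5377 0.1703 0.1092] F [ 0.4  0.4 -4. ] gap 0.513
t 13.37 tcp [0.5379 0.1702 0.2189] F [ 0.6 -0.1 -4.7] gap 0.513
t 14.72 tcp [ 0.469  -0.1823  0.1894] F [ 1.2  0.3 -3.1] gap 0.513
```

View pics/sc5.png

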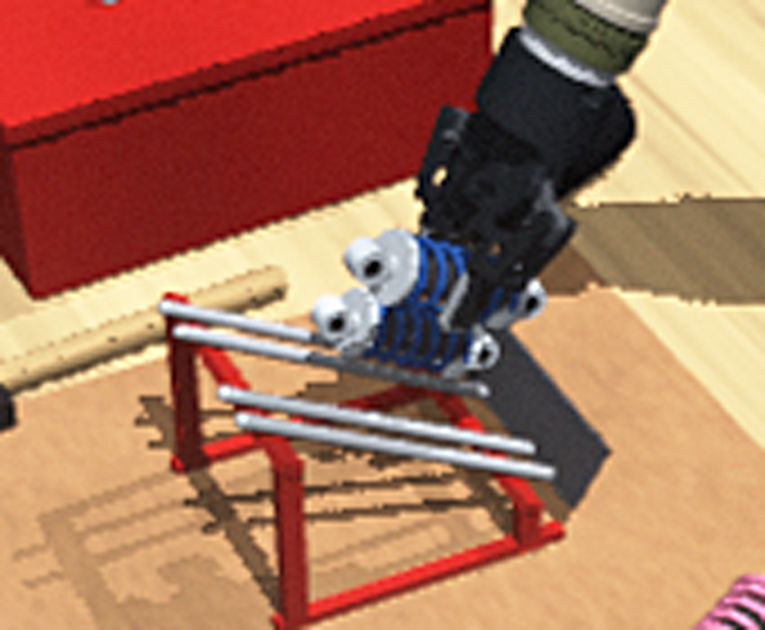

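View pics/top5.png

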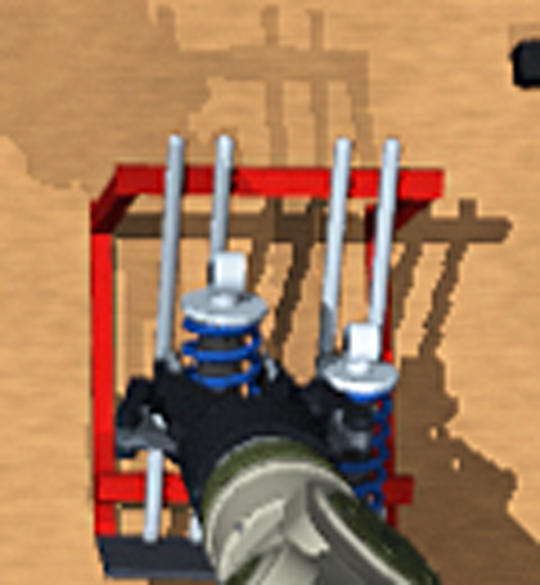

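The damper is held parallel to the finished one. Its uphill eye is at top crop (230,268), and the eye hole is at scene crop (372,266). I'll check those against the predicted position and then lower.

Run:
```python
from h import *
print(proj("top",ptool(75+63,90,0)),proj("scene",ptool(75+63,90,0)), proj("top",ptool(75+75,90,0)))
o1,d1=ray("top",(231/4.5+380,268/4.5+190)); o2,d2=ray("scene",(372/4.5+230,266/4.5+75))
A=np.stack([d1,-d2],1); k=np.linalg.lstsq(A,o2-o1,rcond=None)[0]
w=(o1+k[0]*d1+o2+k[1]*d2)/2; print(w, np.linalg.norm(o1+k[0]*d1-o2-k[1]*d2), ptool(138,90,0))
```

```text
[430.28919262 249.88366869] [310.48003848 131.859699  ] [430.60685822 245.23424259]
[ 0.51040849 -0.18409404  0.23314917] 0.009410516912505214 [ 0.51227071 -0.18321845  0.23994229]
```

Agreement is within a few mm. I'll lower along the slope normal until contact.

Run:
```python
from h import *
print(bot.movel(ptool(75,22),v=.1,contact_N=6)); st()
bot.wait(.2); st()
r=bot.movel(ptool(75,-8),v=.02,contact_N=2.5); s=st(); print(r)
n=np.array([-.5,0,np.cos(np.pi/6)]); print("h mm",(s["tool_pos"]-ptool(75,0))@n*1000, (s["tool_pos"]-ptool(75,0))*1000)
shot("scene","sc6",(230,75,400,215),4.5); shot("top","top6",(380,190,500,320),4.5)
```

```text
False
t 15.66 tcp [ 0.5029 -0.183   0.1308] F [ 0.3 -0.5 -3.5] gap 0.509
t 15.86 tcp [ 0.5029 -0.1834  0.1313] F [ 0.4 -0.6 -4.1] gap 0.511
t 16.89 tcp [ 0.5137 -0.1836  0.1115] F [-1.8 -0.4  4.1] gap 0.512
True
h mm 0.06971298853279263 [-0.05991926 -0.38162675  0.04590322]
```

View pics/sc6.png

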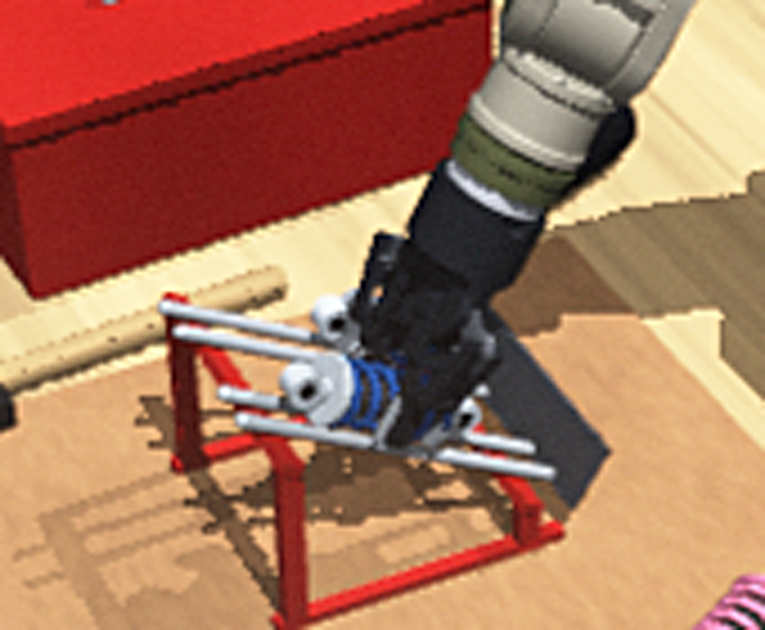

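View pics/top6.png

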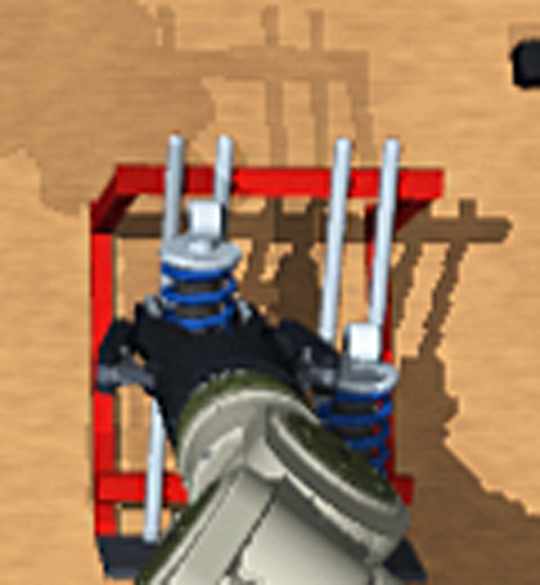

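Contact came at exactly the expected height. Both views show the damper seated on the empty lane's rods (scene crop (330,390)), so I'll release.

Run:
```python
from h import *
bot.let_go(); st()
bot.wait(1.0)
shot("scene","sc7",(230,75,400,215),4.5)
```

```text
t 17.48 tcp [ 0.5117 -0.1821  0.1094] F [0.  0.3 0.2] gap 1.002
```

View pics/sc7.png

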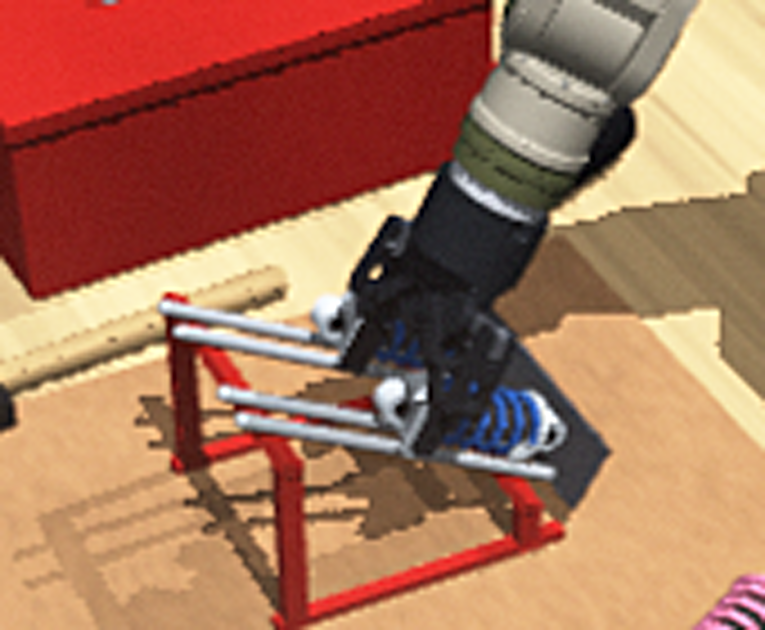

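The damper slid down, with its lower eye at the stop plate (scene crop (550,430)). I'll back off along the slope normal and move the arm aside.

Run:
```python
from h import *
print(bot.movel(ptool(75,110),v=.12,contact_N=8)); st()
bot.reach([.30,.40,.30],qdown(0)); st()
shot("scene","sc8"); shot("top","top8")
a=cv2.imread("pics/top8.png")
cv2.imwrite("pics/top8r.png",cv2.resize(a[210:330,390:490],None,fx=5,fy=5,interpolation=cv2.INTER_CUBIC))
for nm in("top","scene"):
    im=cv2.imread(f"pics/{nm}8.png");m=cv2.inRange(cv2.cvtColor(im,cv2.COLOR_BGR2HSV),(105,130,50),(125,255,255));n,l,s,ce=cv2.connectedComponentsWithStats(cv2.dilate(m,np.ones((5,5))))
    print(nm,[(s[i,4],ce[i].round(1)) for i in range(1,n) if s[i,4]>150])
print(proj("top",rw(-62,48,93)),proj("top",rw(-62,-48,93)),proj("scene",rw(-62,48,93)),proj("scene",rw(-62,-48,93)))
```

```text
False
t 19.61 tcp [ 0.4585 -0.1823  0.2061] F [-0.9  0.4 -0.2] gap 1.0
t 21.79 tcp [0.3005 0.3995 0.2998] F [1.  0.7 0.2] gap 0.998
top [(np.int32(657), array([421.2, 289.7])), (np.int32(666), array([457.3, 290.1]))][ WARN:0@15.619] global loadsave.cpp:275 findDecoder imread_('pics/scene8.png'): can't open/read file: check file path/integrity
Traceback (most recent call last):
cv2.error: OpenCV(4.12.0) /io/opencv/modules/imgproc/src/color.cpp:199: error: (-215:Assertion failed) !_src.empty() in function 'cvtColor'
```

View pics/top8.png

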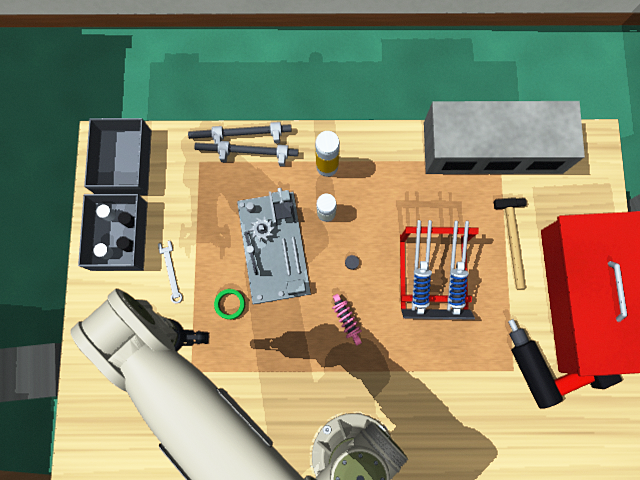

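View pics/top8r.png

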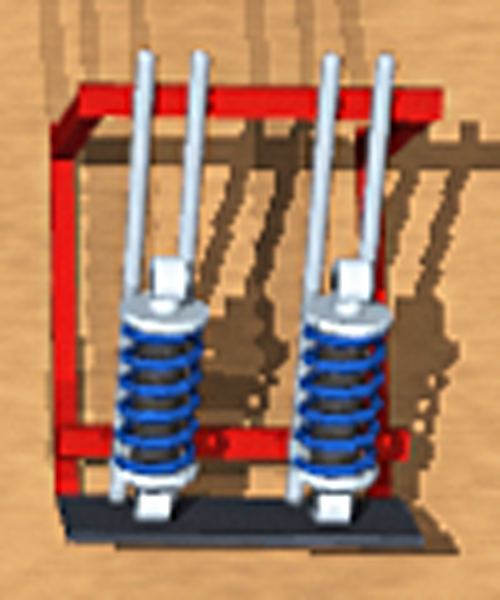

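View pics/sc8.png

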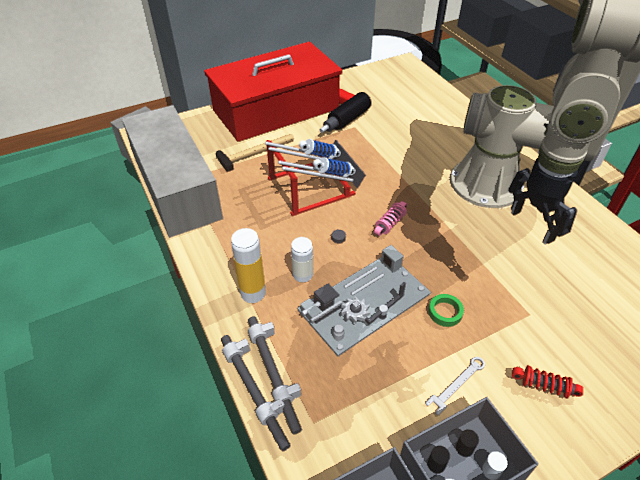

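The damper lies at the stop, level with and parallel to the finished one (blue centroids (421.2,289.7) and (457.3,290.1)). The jaw is back, the bystanders haven't moved and the arm is clear, so I'm handing in.

```bash
python3 -c "
from rig import bot
bot.close_job()"
```

```text
the job is handed in; nothing more can be done
```

The damper is resting at the stop of the empty lane, and I handed the job in at about 22 s. No verdict was reported.

**What I did:** I pushed the thumb tab 17 mm past contact and held it about 2 s until the jaw had run back. I then gripped the damper across the spring and lifted it out. I lowered it onto the rods about 75 mm up the slope, with contact at the computed height, and opened the fingers. It slid down by itself.

**Last checks:**
- **Jaw:** it travelled about 38 mm in the top view while I held the pawl. It was still back in the final pictures, judged by eye.
- **Damper:** it lies parallel to the finished damper. The two blue centroids are in line within half a pixel (about 1 mm).
- **Other objects:** the finished damper's centroid did not change. I saw no movement of the other objects, comparing the before and after pictures by eye.
- **Arm:** it is clear of everything.

**Checks that failed or disagreed:**
- My final numeric check of the scene camera failed on a wrong file name, so I judged that view by eye.
- A colour mask for the jaw gave unusable results, so I used a brightness profile along the jaw instead.
- Two fixed-jaw corners I had misread were dropped from the clamp fit. The remaining corners I last printed were off by up to about 7 mm.
- The held damper's eye measured about 7 mm lower than predicted across the two views, with the two camera rays 9 mm apart. I put this down to choosing slightly different points on the eye, and the touchdown height did not show it.

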